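# Roll a damping panel down onto a breadboard

### The arm

A 6-joint arm with a two-finger parallel gripper is mounted at the origin on the work surface. World frame = base frame: x ahead of the robot, y to its left, z up, the work surface at z = 0. Lengths are in m, angles in rad, forces in N, time in s.
With the tool pointing down it reaches from about 0.425 to 0.95 m from the base axis. Payload 3.5 kg.
Tool frame: the origin (TCP) lies midway between the tips of the shut fingers; the grasp point (between the pads) lies 19 mm behind it; z points along the fingers, y is the direction in which the jaws open and shut (so a half turn about z gives the same grasp; the last joint's range is limited). The gripper opens to 85 mm and grips with 20 to 120 N. Pads are 22 mm wide; open, the fingers measure 114 mm over their backs; the gripper's body (76 mm by 85 mm) begins 54 mm behind the grasp point. The pads swing forward as they close: fully open they stand 13 mm farther back than shut.
Start: joints at [-1.379, 0.286, 1.577, -0, 1.279, -0.15], TCP at [0.226, -0.636, 0.231] pointing down, gripper open.
Joint ranges: [-2.77, 2.77], [-0.9, 2.22], [0.21, 2.48], [-1.53, 4.67], [0.24, 2.81], [-2.84, 2.84]. Speed limits (rad/s): [2.79, 2.79, 3.14, 3.14, 3.14, 3.14].

### API

Orientations are given as a unit quaternion [x, y, z, w].
In Python, from plant import * gives the robot as it stands.
- The arm moves only by the shell command python3 -m jog 'ROWS' [FORCE]. ROWS is a JSON object of lists of equal length, an entry for each row: "travel": the shift along the world's x, y, z in mm, a list of three; "dr": the turn, a rotation vector about the world's x, y, z in degrees, a list of three; "jaw": the closure in counts, from 0 (fully open) to 255 (shut). In form: {"travel": [[x, y, z], ...], "dr": [[wx, wy, wz], ...], "jaw": [jaw, ...]}. A call has 1 to 5 rows; each row shifts and turns the commanded pose from where the row before left it; what a row does not reach is not made up. A row lasts 1/12 s, in which the tool goes at most 41.7 mm and 7.16 degrees, less where a joint would pass 70% of its speed; a pose out of reach is approached as far as the arm can. A call is refused whole if a number of a shift passes 41.7 or a number of a turn 7.16, either way. A call with a gripper value outside its range is refused whole. The fingers move at their own pace and stop on an object; FORCE is the grip in N (left out, the last holds). Time passes only in rows, so rows that do not move let the fingers close. It gives the time, the measured TCP pose, the force and the opening at its end, in the units of the state.
- get_state(): the state, without advancing time (a new reading comes with each control period).
- read_camera(name): name is "side" or "top"; returns the picture (400x640x3 uint8, red, green, blue); there is no depth.
- camera_info(name): a dict with "K" (3x3 intrinsics, pixels), "R" (3x3) and "t" (3): a world point X has camera coordinates R X + t. Camera axes: x right, y down, z forward; pixel columns grow to the right and rows downward; lengths in m; the calibration is good to about 2 mm. A picture is of the moment at which its call begins. camera_info takes no time and is no camera call.
- sign_off(): hands the job in, once; it reports no verdict.
The state is a dict: "time": time; "qpos": joint angles; "dq": joint speeds; "joint_efforts": joint torques, N m; "eef_pos": TCP position; "tcp_rot": TCP orientation; "contact_force": force on the tool from outside, world axes, zero at the start; "wrist_torque": the same for the moment, N m; "opening": opening from 0.0 (shut) to 1.0 (fully open).
Only numpy, scipy, OpenCV 4.12 (cv2) and the standard library are available. Lean on these libraries where they do the work, as an engineer would, in place of code of your own. Each camera call takes 0.05 s, during which the arm holds its last target. There are 200 camera calls.

### The job

Take the hand roller from its rest and roll the self-adhesive damping panel down onto the breadboard: start on the plate at one end, either one, and roll firmly and slowly to the plate at the other end, keeping the roller down on the panel from the first plate to the last, until all seven plates are fully bedded. Press with the roller only, with a steady 15 N or so and never more than 30 N. Then hang the roller back in its rest, let go, and leave the other things on the table where they are.

Things in the scene. Friction and masses are not known exactly. Their poses are not given: they have to be found in the camera images.
- roller_grip (a point): centre of the hand roller's wooden grip, a flat-sided upright block 24 mm (own x) by 80 mm (own y) by 40 mm high (own z up), free on both long sides. Under it an aluminium bridge plate 30 x 112 x 6 mm (own x, y, z): top 24 mm, underside 30 mm below this point. It rolls along own x and is the same front and back.
- roller: the whole roller, about 0.45 kg. A fork under the bridge carries a free-running black rubber wheel, 44 mm in diameter, 70 mm long, axle along own y, 56 mm below the grip centre. Origin: lowest point of the wheel, 78 mm below the grip centre.
- wheel (a joint): turn of the roller's wheel in its fork, rad, without end; 0 at the start; 22 mm of rolling turns it 1 rad; sign depends on the direction
- rest_top (a point): middle between the tops of the two uprights of the roller's rest, 56 mm over the table. The uprights are 6 mm thick, 98 mm apart along own y. The ends of the roller's bridge plate lie on the tops, roller y along rest y (either way round): grip centre then 30 mm straight above this point, wheel hanging between the uprights.
- rest: the roller's black rest, fixed, base 75 by 125 mm (own x, y), origin under its middle. Outward-leaning horns 12 mm high at the corners of the tops leave the bridge about 4 mm play either way along own x; the fork has about 3.5 mm play either way along own y.
- panel_below (a point): point on the table straight below the middle of the damping panel, own x along the panel. The panel: seven aluminium-faced plates in a row along own x on a black self-adhesive core, 23 mm long at 24 mm pitch (row 168 mm), 58 mm wide (own y). Fully bedded, their tops stand 3 mm over the breadboard; at the start up to 3 mm higher.
- stand: the dark breadboard, 300 mm (own x) by 150 mm, with its four post holders, fixed and firm; origin on the table under its middle. Its posts are not set to one height: its top may be anywhere from 58 to 81 mm over the table at the middle and slope up to 0.035 rad along own x, either way. At the start the plates' tops are 61 to 90 mm over the table.
- plate1 (a joint): how far plate 1 (centre -72 mm along the panel's own x) is pressed into its core, m: 0 proud, 0.003 fully bedded. Stays put under 10 N, sinks slowly above that (12 N: 4 mm/s, 15 N: 10 mm/s), stops hard when bedded, does not rise again.
- plate2 (a joint): how far plate 2 (centre -48 mm along the panel's own x) is pressed into its core, m: 0 proud, 0.003 fully bedded. Stays put under 10 N, sinks slowly above that (12 N: 4 mm/s, 15 N: 10 mm/s), stops hard when bedded, does not rise again.
- plate3 (a joint): how far plate 3 (centre -24 mm along the panel's own x) is pressed into its core, m: 0 proud, 0.003 fully bedded. Stays put under 10 N, sinks slowly above that (12 N: 4 mm/s, 15 N: 10 mm/s), stops hard when bedded, does not rise again.
- plate4 (a joint): how far plate 4 (centre 0 mm along the panel's own x) is pressed into its core, m: 0 proud, 0.003 fully bedded. Stays put under 10 N, sinks slowly above that (12 N: 4 mm/s, 15 N: 10 mm/s), stops hard when bedded, does not rise again.
- plate5 (a joint): how far plate 5 (centre 24 mm along the panel's own x) is pressed into its core, m: 0 proud, 0.003 fully bedded. Stays put under 10 N, sinks slowly above that (12 N: 4 mm/s, 15 N: 10 mm/s), stops hard when bedded, does not rise again.
- plate6 (a joint): how far plate 6 (centre 48 mm along the panel's own x) is pressed into its core, m: 0 proud, 0.003 fully bedded. Stays put under 10 N, sinks slowly above that (12 N: 4 mm/s, 15 N: 10 mm/s), stops hard when bedded, does not rise again.
- plate7 (a joint): how far plate 7 (centre 72 mm along the panel's own x) is pressed into its core, m: 0 proud, 0.003 fully bedded. Stays put under 10 N, sinks slowly above that (12 N: 4 mm/s, 15 N: 10 mm/s), stops hard when bedded, does not rise again.
- mirror: bystander: small mirror in a black mount on a post, 110 mm high, base 33 mm in diameter, origin under its base
- lens: bystander: lens in a black ring mount on a post, 106 mm high, base 33 mm in diameter, origin under its base
- jar: bystander: amber jar with a black cap, 52 mm in diameter, 95 mm high, origin under its base
- driver: bystander: screwdriver lying on the table, 150 mm long, between the robot and the work
Not all that is in view belongs to the job. Leave any blue or turquoise look-alike of the roller alone.

How it is judged:
By the outcome, as a careful person would: the job done as asked, in the order asked, and still so for the second after the job is handed in, with the robot touching nothing.
It also fails if it takes over 72 s, if anything falls off the work surface, if the arm or the gripper's body presses on something with over 40 N, if the wrist force passes 120 N, or if a joint passes its speed limit or range.

## Working session

There is one attempt and no reset: what is moved stays moved. The work goes in short steps, Python scripts to look and compute and a shell command to move; the robot and the scene stay as the last step left them, time stands still between calls to the robot, and variables do not carry over. Pictures are saved under pics/ and viewed, about 8 in all and at most 12, crops included, and the job is handed in when it is done.

```bash
mkdir -p pics; ls; python3 - <<'E'
from plant import *
import cv2
s=get_state();print(s)
for n in("top","side"):
    cv2.imwrite(f"pics/{n}0.png",read_camera(n)[:,:,::-1]);c=camera_info(n);print(n,c["K"],c["R"],c["t"])
E
```

```text
pics
{'time': 0.0, 'qpos': array([-1.37900042e+00,  2.87177701e-01,  1.57818109e+00,  3.02053905e-06,
        1.27860341e+00, -1.50005796e-01]), 'dq': array([ 0.0005946 , -0.00038723,  0.00032394,  0.00026984, -0.00094984,
       -0.00053352]), 'joint_efforts': array([ 7.92632709e-04, -4.05976045e+01, -2.92624015e+01, -7.11216762e-05,
        5.72275356e-03, -4.17123658e-06]), 'eef_pos': array([ 0.22614768, -0.63528915,  0.22993694]), 'tcp_rot': array([ 9.85431342e-01,  1.70069595e-01, -2.33086267e-05, -1.18454250e-03]), 'contact_force': array([0.26567845, 0.09915827, 0.08611133]), 'wrist_torque': array([0.0502344 , 0.01530403, 0.02858775]), 'opening': 1.000692027545794}
top [[512.17173505   0.         320.6745706 ]
 [  0.         512.17173505 202.31740848]
 [  0.           0.           1.        ]] [[-0.01269768 -0.99987889 -0.00899902]
 [-0.99486434  0.01353678 -0.10030801]
 [ 0.10041768  0.00767912 -0.99491574]] [0.02511569 0.59620694 1.40219473]
side [[361.06639331   0.         319.80090416]
 [  0.         361.06639331 199.11992046]
 [  0.           0.           1.        ]] [[ 0.98554595 -0.16893478 -0.01265817]
 [-0.13188137 -0.71818602 -0.68323945]
 [ 0.10633199  0.67503325 -0.73008467]] [-0.59348724  0.14297181  0.93721704]
```

View pics/top0.png

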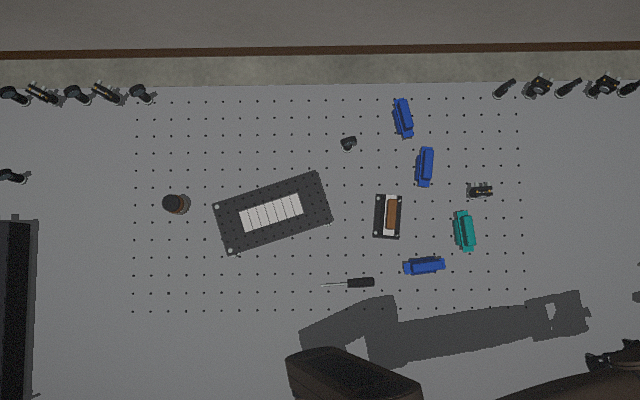

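View pics/side0.png

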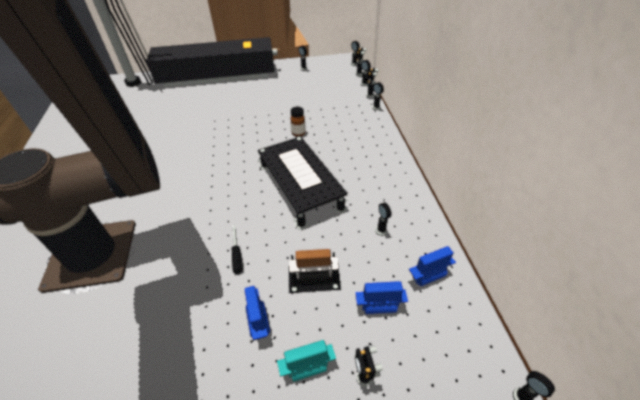

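Candidates for the roller, in top-view pixels: wooden grip on the black rest (391,213), blue ones at (403,118), (425,166) and (424,266), and a turquoise one at (464,230). I choose the wooden one at (391,213), which is (313,257) in the side view. The panel is at top (271,212), side (299,169). Next I measure both and check the choice in a crop.

```bash
cat >h.py <<'E'
from plant import *
import cv2, numpy as np
C={n:camera_info(n) for n in("top","side")}
def ray(n,uv):
    c=C[n];R=np.array(c["R"]);t=np.array(c["t"])
    d=R.T@np.linalg.solve(c["K"],[uv[0],uv[1],1.]);return -R.T@t,d
def plane(n,uv,z):
    o,d=ray(n,uv);return o+d*(z-o[2])/d[2]
def proj(n,X):
    c=C[n];p=np.array(c["K"])@(np.array(c["R"])@X+c["t"]);return p[:2]/p[2]
def tri(a,b):
    P=[np.array(C[n]["K"])@np.c_[C[n]["R"],C[n]["t"]] for n in("top","side")]
    X=cv2.triangulatePoints(P[0],P[1],np.array(a,float).reshape(2,1),np.array(b,float).reshape(2,1));return (X[:3]/X[3]).ravel()
def blob(m,win):
    w=np.zeros_like(m);x0,y0,x1,y1=win;w[y0:y1,x0:x1]=m[y0:y1,x0:x1]
    n,l,s,c=cv2.connectedComponentsWithStats(w.astype(np.uint8));i=1+s[1:,4].argmax()
    return (l==i).astype(np.uint8)
def rect(m):
    c=max(cv2.findContours(m,0,1)[0],key=cv2.contourArea);return cv2.boxPoints(cv2.minAreaRect(c)),c
E
python3 - <<'E'
from h import *
T=cv2.imread("pics/top0.png");S=cv2.imread("pics/side0.png")
cv2.imwrite("pics/crop.png",np.hstack([cv2.resize(T[165:260,205:405],(800,380),interpolation=2),])) 
cv2.imwrite("pics/crop.png",np.vstack([cv2.resize(T[165:260,205:405],(632,300),interpolation=2),cv2.resize(S[135:295,255:360][:, :],(632,963)) [:300]*0+cv2.resize(np.hstack([S[135:215,255:355],S[225:305,260:360]]),(632,300),interpolation=2)]))
for n,I,w in(("top",T,(380,190,405,235)),("side",S,(285,240,345,280))):
    I=I.astype(int);m=(I[...,2]-I[...,0]>35)
    b,c=rect(blob(m,w));print(n,"grip",b.tolist(),cv2.contourArea(c),np.mean(b,0))
    if n=="top":
        X=np.array([plane(n,p,.106) for p in b]);print(X.round(4),X.mean(0))
pan={}
for n,I,w in(("top",T,(230,185,312,240)),("side",S,(270,140,330,195))):
    g=cv2.cvtColor(I,6);m=(g>110);m=cv2.morphologyEx(m.astype(np.uint8),cv2.MORPH_CLOSE,np.ones((3,3)))
    k=blob(m,w);b,c=rect(k);q=cv2.approxPolyDP(c,4,True)[:,0];print(n,"panel",b.tolist(),"poly",q.tolist(),k.sum())
    mm=cv2.moments(k,True);print(mm['m10']/mm['m00'],mm['m01']/mm['m00'])
E
```

```text
top grip [[386.0176086425781, 227.77056884765625], [388.2646789550781, 198.55880737304688], [396.5235290527344, 199.194091796875], [394.2764587402344, 228.40585327148438]] 210.0 [391.27057 213.48233]
[[ 0.5192 -0.1544  0.106 ]
 [ 0.5964 -0.1623  0.106 ]
 [ 0.5944 -0.1841  0.106 ]
 [ 0.5172 -0.176   0.106 ]] [ 0.5567949  -0.16920063  0.106     ]
side grip [[294.5443115234375, 250.1637420654297], [329.78765869140625, 247.81419372558594], [330.87615966796875, 264.1416015625], [295.6328125, 266.49114990234375]] 508.0 [312.71024 257.15265]
top panel [[238.30001831054688, 211.89999389648438], [296.8000183105469, 192.39999389648438], [303.5000305175781, 212.5], [245.00003051757812, 232.0]] poly [[297, 193], [239, 212], [245, 231], [303, 212]] 1300
270.77 212.09153846153845
side panel [[277.590576171875, 154.98660278320312], [294.77178955078125, 142.95974731445312], [321.55029296875, 181.21478271484375], [304.36907958984375, 193.24163818359375]] poly [[279, 154], [301, 188], [321, 181], [296, 149]] 864
299.4849537037037 168.62384259259258
```

View pics/crop.png

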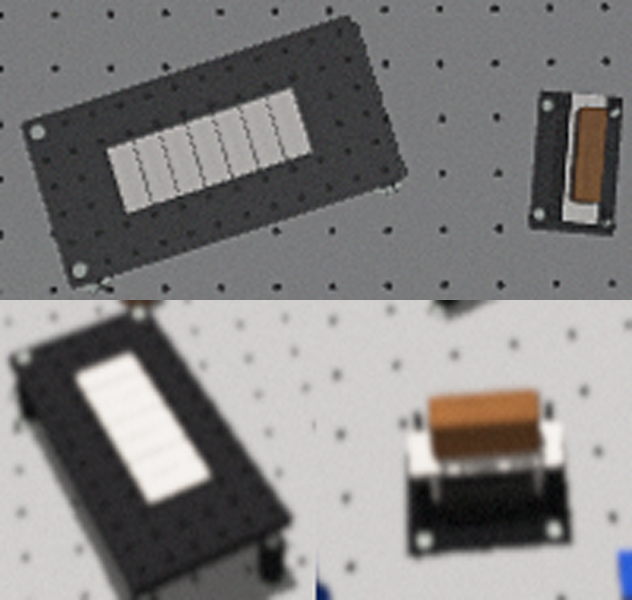

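The crop shows the brown wooden grip over a silver bridge on the black rest, and the seven-plate panel on the breadboard, so the choice holds. Next: panel pose by triangulation, and the move to above the grip.

```bash
python3 - <<'E'
from h import *
t=[(296.8,192.4),(303.5,212.5),(238.3,211.9),(245,232)]
s=[(321,181),(301.5,189),(296,149),(279,154.5)]
X=np.array([tri(a,b) for a,b in zip(t,s)]);print(X.round(4))
m=tri((270.77,212.09),(299.48,168.62));print("centre",m.round(4))
for z in(.065,.075,m[2]):
    Y=np.array([plane("top",p,z) for p in t]);d=(Y[0]+Y[1]-Y[2]-Y[3])/2
    print(z,Y.mean(0).round(4),"len",np.linalg.norm(d),"wid",np.linalg.norm(Y[0]-Y[1]),"ang",np.degrees(np.arctan2(d[1],d[0])))
# grip check
b=[(294.54,250.16),(329.79,247.81)]
s=get_state();print(s["eef_pos"],s["tcp_rot"])
for n in C: print(n,"grip top centre proj",proj(n,np.array([.5568,-.1692,.106])))
E
```

```text
[[0.6199 0.0812 0.0776]
 [0.5644 0.0638 0.074 ]
 [0.5696 0.2409 0.0711]
 [0.5151 0.2224 0.0727]]
centre [0.5683 0.153  0.0684]
0.065 [0.5678 0.1529 0.065 ] len 0.1677029169179258 wid 0.05816923566603438 ang -72.23617852646545
0.075 [0.567  0.1518 0.075 ] len 0.16649650439351288 wid 0.057750780842870046 ang -72.23617852646545
0.06843577433620743 [0.5675 0.1525 0.0684] len 0.16728842079890013 wid 0.058025464031805335 ang -72.23617852646544
[ 0.22618509 -0.63535974  0.23010952] [ 9.85429972e-01  1.70078527e-01 -3.93884065e-06 -1.03212180e-03]
top grip top centre proj [391.27291842 213.43880097]
side grip top centre proj [311.95288626 252.34279719]
```

```bash
python3 -m jog '{"travel":[[40,0,0],[40,0,0],[40,0,0],[40,20,0],[20,36,0]],"dr":[[0,0,-5],[0,0,-5],[0,0,-5],[0,0,-5],[0,0,-5.4]],"jaw":[0,0,0,0,0]}' 120
```

```text
time: 0.52
eef_pos: [0.4063, -0.5821, 0.2295]
tcp_rot: [0.999, -0.053, 0.0, -0.0]
contact_force: [-0.3, -0.2, 0.3]
opening: 1.002
```

```bash
python3 -m jog '{"travel":[[14,37,0],[14,37,0],[14,37,0],[14,37,0],[14,37,0]],"dr":[[0,0,0],[0,0,0],[0,0,0],[0,0,0],[0,0,0]],"jaw":[0,0,0,0,0]}' >/dev/null; python3 -m jog '{"travel":[[14,38,0],[14,38,0],[14,38,0],[14,38,0],[14,38,0]],"dr":[[0,0,0],[0,0,0],[0,0,0],[0,0,0],[0,0,0]],"jaw":[0,0,0,0,0]}'>/dev/null; python3 -m jog '{"travel":[[10,37,0],[0,0,-30],[0,0,-30],[0,0,0],[0,0,0]],"dr":[[0,0,0],[0,0,0],[0,0,0],[0,0,0],[0,0,0]],"jaw":[0,0,0,0,0]}'
python3 - <<'E'
from h import *
T=read_camera("top");S=read_camera("side")
cv2.imwrite("pics/b.png",cv2.resize(np.vstack([T[160:260,350:470],S[190:290,250:370]])[:,:,::-1],(480,800)[:1]+(600,)[:1],interpolation=2))
E
```

```text
time: 1.77
eef_pos: [0.552, -0.1684, 0.169]
tcp_rot: [0.999, -0.051, -0.003, -0.001]
contact_force: [0.9, 0.2, 0.5]
opening: 1.002
```

View pics/b.png

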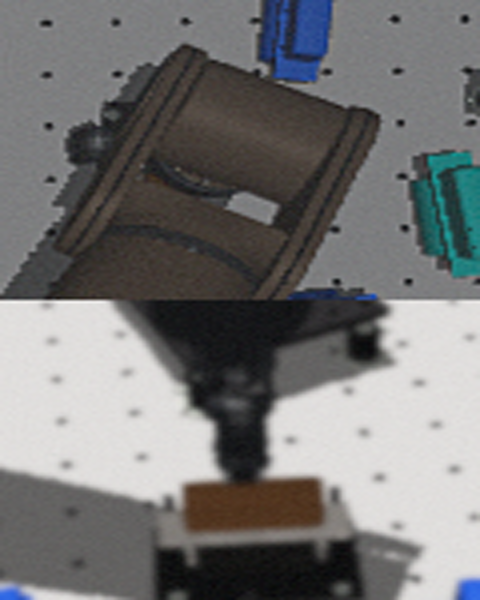

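The side view shows the fingers above the middle of the wooden grip, within about 3 px. I go down and grip.

```bash
python3 -m jog '{"travel":[[5,-1,-35],[0,0,-35],[0,0,-20],[0,0,-8],[0,0,0]],"dr":[[0,0,0],[0,0,0],[0,0,0],[0,0,0],[0,0,0]],"jaw":[0,0,0,0,0]}' 120; python3 -m jog '{"travel":[[0,0,0],[0,0,0],[0,0,0],[0,0,0],[0,0,0]],"dr":[[0,0,0],[0,0,0],[0,0,0],[0,0,0],[0,0,0]],"jaw":[120,140,160,180,200]}' 120; python3 -m jog '{"travel":[[0,0,0],[0,0,0],[0,0,0],[0,0,0],[0,0,0]],"dr":[[0,0,0],[0,0,0],[0,0,0],[0,0,0],[0,0,0]],"jaw":[255,255,255,255,255]}' 120
python3 -c "
from h import *
s=get_state();print(s['eef_pos'],s['tcp_rot'],s['contact_force'],s['wrist_torque'],s['qpos'])"
```

```text
time: 2.28
eef_pos: [0.5581, -0.1707, 0.0727]
tcp_rot: [0.999, -0.051, -0.001, -0.0]
contact_force: [0.2, -0.3, 0.7]
opening: 0.999
time: 2.7
eef_pos: [0.5592, -0.1706, 0.0746]
tcp_rot: [0.999, -0.051, 0.001, 0.0]
contact_force: [0.2, -0.2, 0.1]
opening: 0.297
time: 3.12
eef_pos: [0.5594, -0.1705, 0.0749]
tcp_rot: [0.999, -0.051, 0.001, 0.0]
contact_force: [-0.8, 0.6, 5.9]
opening: 0.262
[ 0.55937437 -0.17050928  0.07489109] [ 9.98711038e-01 -5.07479740e-02  9.06197407e-04  2.90765843e-04] [-0.80633917  0.60039054  5.90787025] [ 0.17429471  0.17903945 -0.04655703] [-4.69373048e-01  2.67241128e-01  1.91035185e+00  2.50353761e-04
  9.62107393e-01  1.20281993e+00]
```

```bash
python3 -m jog '{"travel":[[0,0,8],[0,0,20],[0,0,30],[0,0,30],[0,0,30]],"dr":[[0,0,0],[0,0,0],[0,0,0],[0,0,0],[0,0,0]],"jaw":[255,255,255,255,255]}' 120;  python3 -m jog '{"travel":[[0,0,0],[3,20,0],[5,34,0],[5,34,0],[5,34,0]],"dr":[[0,0,0],[0,0,2],[0,0,3.6],[0,0,3.6],[0,0,3.6]],"jaw":[255,255,255,255,255]}' ; python3 -m jog '{"travel":[[5,34,0],[5,34,0],[3,34,0],[2,20,0],[0,11.5,0]],"dr":[[0,0,3.6],[0,0,3.6],[0,0,3.6],[0,0,0],[0,0,0]],"jaw":[255,255,255,255,255]}';  python3 -m jog '{"travel":[[0,0,0],[0,0,0],[0,0,0]],"dr":[[0,0,0],[0,0,0],[0,0,0]],"jaw":[255,255,255]}'
python3 - <<'E'
from h import *
s=get_state();print(s['eef_pos'],s['tcp_rot'],s['contact_force'],s['wrist_torque'])
T=read_camera("top");S=read_camera("side")
cv2.imwrite("pics/c.png",cv2.resize(np.hstack([T[150:250,210:360],S[110:210,240:390]])[:,:,::-1],(800,267),interpolation=2))
E
```

```text
time: 3.53
eef_pos: [0.5569, -0.1695, 0.1902]
tcp_rot: [0.999, -0.051, -0.002, -0.001]
contact_force: [0.8, -0.5, -5.2]
opening: 0.264
time: 3.95
eef_pos: [0.5747, -0.0469, 0.1879]
tcp_rot: [0.998, 0.062, -0.002, -0.001]
contact_force: [0.7, 0.1, -4.3]
opening: 0.26
time: 4.37
eef_pos: [0.5897, 0.088, 0.1878]
tcp_rot: [0.988, 0.156, -0.002, -0.001]
contact_force: [-0.7, -0.0, -4.5]
opening: 0.259
time: 4.62
eef_pos: [0.5909, 0.0841, 0.19]
tcp_rot: [0.988, 0.154, -0.001, 0.0]
contact_force: [0.6, 0.3, -5.0]
opening: 0.26
[0.59093828 0.08406899 0.19003533] [ 9.88047249e-01  1.54147393e-01 -1.07262066e-03  2.54693406e-04] [ 0.56183359  0.2628781  -4.98815931] [ 0.04570206 -0.02289021  0.03880981]
```

View pics/c.png

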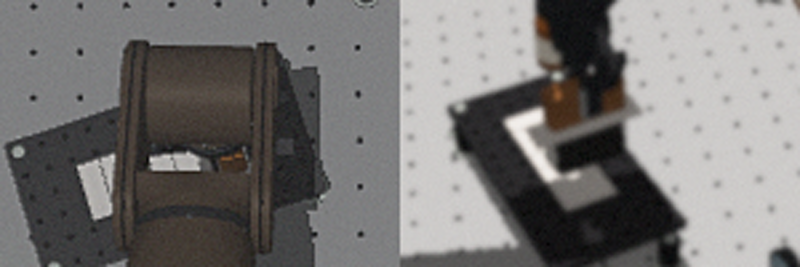

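```bash
python3 - <<'E'
from h import *
S=read_camera("side").astype(int)
m=blob(cv2.morphologyEx((S[...,0]-S[...,2]>35).astype(np.uint8),cv2.MORPH_CLOSE,np.ones((3,25))),(435-10,100,500,170)) if 0 else None
M=(S[...,0]-S[...,2]>35);M[:, :430]*=0 if 0 else 1
w=M[128:165,285:335] if 0 else M[135:165,430:490]
# crop c: side part cols 240+ (x-400)/2.667
sub=M[136:165,285:335];ys,xs=np.nonzero(sub);print("brown cols",xs.min()+285,xs.max()+285,"rows",ys.min()+136,ys.max()+136)
for r in range(138,162,3): 
    x=np.nonzero(M[r,280:340])[0]+280; print(r,x.min() if len(x) else None,x.max() if len(x) else None,end="; ")
print()
a=np.radians(-72.2);ex=np.array([np.cos(a),np.sin(a),0]);ey=np.array([-ex[1],ex[0],0])
for off in(0,-.0026):
    g=np.array([.5909,.0841,.201])+off*ey
    for dy in(-.04,.04):
        for dz in(.02,-.02): print(off,dy,dz,proj("side",g+ex*.012+ey*dy+[0,0,dz]).round(1))
E
```

```text
Traceback (most recent call last):
numpy._core._exceptions._UFuncOutputCastingError: Cannot cast ufunc 'multiply' output from dtype('int64') to dtype('bool') with casting rule 'same_kind'
```

```bash
python3 - <<'E'
from h import *
S=read_camera("side").astype(int)
M=(S[...,0]-S[...,2]>35)
for r in range(138,164,3): 
    x=np.nonzero(M[r,280:340])[0]+280; print(r,x.min() if len(x) else None,x.max() if len(x) else None,end="; ")
print()
a=np.radians(-72.2);ex=np.array([np.cos(a),np.sin(a),0]);ey=np.array([-ex[1],ex[0],0])
for off in(0,-.0026):
    g=np.array([.5909,.0841,.201])+off*ey
    for dy in(-.04,.04):
        for dz in(.02,-.02): print(off,dy,dz,proj("side",g+ex*.012+ey*dy+[0,0,dz]).round(1))
E
```

```text
138 None None; 141 297 305; 144 294 322; 147 294 322; 150 295 320; 153 296 306; 156 297 303; 159 None None; 162 None None; 
0 -0.04 0.02 [295.9 147.7]
0 -0.04 -0.02 [296.8 160.2]
0 0.04 0.02 [325. 138.]
0 0.04 -0.02 [325.  150.5]
-0.0026 -0.04 0.02 [294.9 148. ]
-0.0026 -0.04 -0.02 [295.9 160.5]
-0.0026 0.04 0.02 [324.  138.3]
-0.0026 0.04 -0.02 [324.1 150.8]
```

```bash
python3 -m jog '{"travel":[[2,1,-15],[0,0,-15],[0,0,-5],[0,0,0],[0,0,0]],"dr":[[0,0,0],[0,0,0],[0,0,0],[0,0,0],[0,0,0]],"jaw":[255,255,255,255,255]}'; python3 -m jog '{"travel":[[0,0,-1],[0,0,-1],[0,0,-1],[0,0,0]],"dr":[[0,0,0],[0,0,0],[0,0,0],[0,0,0]],"jaw":[255,255,255,255]}'
```

```text
time: 5.23
eef_pos: [0.5935, 0.0858, 0.1563]
tcp_rot: [0.988, 0.154, -0.0, -0.0]
contact_force: [-1.6, 0.4, -4.1]
opening: 0.263
time: 5.57
eef_pos: [0.5937, 0.0862, 0.1537]
tcp_rot: [0.988, 0.155, 0.0, 0.0]
contact_force: [0.4, -0.0, -5.7]
opening: 0.261
```

```bash
python3 -m jog '{"travel":[[0,0,-1.5],[0,0,-1.5],[0,0,0]],"dr":[[0,0,0],[0,0,0],[0,0,0]],"jaw":[255,255,255]}';  python3 -m jog '{"travel":[[0,-1,-1],[0,0,-1],[0,0,0]],"dr":[[0,0,0],[0,0,0],[0,0,0]],"jaw":[255,255,255]}'
```

```text
time: 5.82
eef_pos: [0.5933, 0.0863, 0.1499]
tcp_rot: [0.988, 0.155, -0.0, -0.0]
contact_force: [-0.2, 0.1, -4.9]
opening: 0.259
time: 6.07
eef_pos: [0.5934, 0.0851, 0.148]
tcp_rot: [0.988, 0.155, -0.0, -0.0]
contact_force: [0.3, 0.7, -5.3]
opening: 0.263
```

```bash
python3 -m jog '{"travel":[[0,0,-1],[0,0,-1],[0,0,0]],"dr":[[0,0,0],[0,0,0],[0,0,0]],"jaw":[255,255,255]}'
```

```text
time: 6.32
eef_pos: [0.5934, 0.0852, 0.146]
tcp_rot: [0.988, 0.155, -0.0, -0.0]
contact_force: [0.2, -0.0, -5.5]
opening: 0.265
```

```bash
python3 -m jog '{"travel":[[0,0,-1],[0,0,-0.5],[0,0,0]],"dr":[[0,0,0],[0,0,0],[0,0,0]],"jaw":[255,255,255]}'
```

```text
time: 6.57
eef_pos: [0.5934, 0.0852, 0.1446]
tcp_rot: [0.988, 0.155, -0.0, -0.0]
contact_force: [0.1, 0.5, -5.1]
opening: 0.26
```

```bash
python3 -m jog '{"travel":[[0,0,-1],[0,0,-0.5],[0,0,0]],"dr":[[0,0,0],[0,0,0],[0,0,0]],"jaw":[255,255,255]}'
```

```text
time: 6.82
eef_pos: [0.5936, 0.0852, 0.1434]
tcp_rot: [0.988, 0.155, 0.0, -0.0]
contact_force: [0.4, -0.5, -5.8]
opening: 0.259
```

```bash
python3 -m jog '{"travel":[[0,0,-1],[0,0,-0.5],[0,0,0]],"dr":[[0,0,0],[0,0,0],[0,0,0]],"jaw":[255,255,255]}'
```

```text
time: 7.07
eef_pos: [0.5939, 0.0851, 0.1433]
tcp_rot: [0.988, 0.155, 0.0, 0.0]
contact_force: [-2.9, -0.5, 3.3]
opening: 0.258
```

```bash
python3 -m jog '{"travel":[[0,0,-0.7],[0,0,-0.5],[0,0,0]],"dr":[[0,0,0],[0,0,0],[0,0,0]],"jaw":[255,255,255]}'
```

```text
time: 7.32
eef_pos: [0.594, 0.0851, 0.1425]
tcp_rot: [0.988, 0.155, 0.0, 0.0]
contact_force: [-4.3, -1.7, 4.7]
opening: 0.263
```

```bash
python3 -m jog '{"travel":[[-0.4,0,-0.5],[0,0,-0.5],[0,0,0]],"dr":[[0,0,0],[0,0,0],[0,0,0]],"jaw":[255,255,255]}'
```

```text
time: 7.57
eef_pos: [0.594, 0.085, 0.1417]
tcp_rot: [0.988, 0.155, 0.001, 0.0]
contact_force: [-3.6, -0.3, 5.4]
opening: 0.258
```

```bash
python3 -m jog '{"travel":[[0,0,-0.5],[0,0,-0.5],[0,0,0]],"dr":[[0,0,0],[0,0,0],[0,0,0]],"jaw":[255,255,255]}'
```

```text
time: 7.82
eef_pos: [0.5939, 0.085, 0.1408]
tcp_rot: [0.988, 0.155, 0.001, 0.0]
contact_force: [-3.2, -0.6, 5.7]
opening: 0.258
```

```bash
python3 -m jog '{"travel":[[0,0,-0.4],[0,0,-0.4],[0,0,0]],"dr":[[0,0,0],[0,0,0],[0,0,0]],"jaw":[255,255,255]}'
```

```text
time: 8.07
eef_pos: [0.5941, 0.085, 0.1406]
tcp_rot: [0.988, 0.155, 0.001, 0.0]
contact_force: [-3.9, -0.5, 7.2]
opening: 0.258
```

```bash
python3 -m jog '{"travel":[[0,0,-0.3],[0,0,0],[0,0,0]],"dr":[[0,0,0],[0,0,0],[0,0,0]],"jaw":[255,255,255]}'
```

```text
time: 8.32
eef_pos: [0.5941, 0.085, 0.1405]
tcp_rot: [0.988, 0.155, 0.001, 0.0]
contact_force: [-4.8, -0.2, 8.5]
opening: 0.26
```

```bash
python3 -m jog '{"travel":[[-0.3,0.95,-0.05],[-0.3,0.95,-0.02],[-0.3,0.95,-0.02],[-0.3,0.95,-0.02],[-0.3,0.95,-0.02]],"dr":[[0,0,0],[0,0,0],[0,0,0],[0,0,0],[0,0,0]],"jaw":[255,255,255,255,255]}'; python3 -m jog '{"travel":[[-0.3,0.95,-0.02],[-0.3,0.95,-0.02],[-0.3,0.95,-0.02],[-0.3,0.95,-0.02],[-0.3,0.95,-0.02]],"dr":[[0,0,0],[0,0,0],[0,0,0],[0,0,0],[0,0,0]],"jaw":[255,255,255,255,255]}'
```

```text
time: 8.73
eef_pos: [0.593, 0.0886, 0.1404]
tcp_rot: [0.988, 0.155, 0.001, 0.002]
contact_force: [-4.0, -4.4, 7.9]
opening: 0.263
time: 9.15
eef_pos: [0.5919, 0.0926, 0.1405]
tcp_rot: [0.988, 0.155, 0.002, 0.003]
contact_force: [-2.5, -5.5, 8.1]
opening: 0.262
```

```bash
python3 -m jog '{"travel":[[-0.3,0.95,-0.1],[-0.3,0.95,-0.1],[-0.3,0.95,-0.05],[-0.3,0.95,-0.02],[-0.3,0.95,-0.02]],"dr":[[0,0,0],[0,0,0],[0,0,0],[0,0,0],[0,0,0]],"jaw":[255,255,255,255,255]}'; python3 -m jog '{"travel":[[-0.3,0.95,-0.02],[-0.3,0.95,-0.02],[-0.3,0.95,-0.02],[-0.3,0.95,-0.02],[-0.3,0.95,-0.02]],"dr":[[0,0,0],[0,0,0],[0,0,0],[0,0,0],[0,0,0]],"jaw":[255,255,255,255,255]}'
```

```text
time: 9.57
eef_pos: [0.5898, 0.0989, 0.1401]
tcp_rot: [0.988, 0.155, 0.001, 0.001]
contact_force: [-4.7, -1.1, 9.3]
opening: 0.261
time: 9.98
eef_pos: [0.5882, 0.1038, 0.14]
tcp_rot: [0.988, 0.155, 0.001, 0.001]
contact_force: [-4.2, -0.6, 9.4]
opening: 0.256
```

```bash
python3 -m jog '{"travel":[[-0.3,0.95,-0.03],[-0.3,0.95,-0.03],[-0.3,0.95,-0.03],[-0.3,0.95,-0.03],[-0.3,0.95,-0.03]],"dr":[[0,0,0],[0,0,0],[0,0,0],[0,0,0],[0,0,0]],"jaw":[255,255,255,255,255]}'; python3 -m jog '{"travel":[[-0.3,0.95,-0.03],[-0.3,0.95,-0.03],[-0.3,0.95,-0.03],[-0.3,0.95,-0.03],[-0.3,0.95,-0.03]],"dr":[[0,0,0],[0,0,0],[0,0,0],[0,0,0],[0,0,0]],"jaw":[255,255,255,255,255]}'; python3 -m jog '{"travel":[[-0.3,0.95,-0.03],[-0.3,0.95,-0.03],[-0.3,0.95,-0.03],[-0.3,0.95,-0.03],[-0.3,0.95,-0.03]],"dr":[[0,0,0],[0,0,0],[0,0,0],[0,0,0],[0,0,0]],"jaw":[255,255,255,255,255]}'
```

```text
time: 10.4
eef_pos: [0.5867, 0.1086, 0.1398]
tcp_rot: [0.988, 0.155, 0.001, 0.001]
contact_force: [-4.2, -1.1, 8.5]
opening: 0.258
time: 10.82
eef_pos: [0.5859, 0.1115, 0.1398]
tcp_rot: [0.988, 0.155, 0.002, 0.003]
contact_force: [-2.9, -7.4, 8.8]
opening: 0.261
time: 11.23
eef_pos: [0.5843, 0.1167, 0.1397]
tcp_rot: [0.988, 0.155, 0.001, 0.002]
contact_force: [-3.1, -4.2, 9.0]
opening: 0.259
```

```bash
python3 -m jog '{"travel":[[-0.3,0.95,-0.08],[-0.3,0.95,-0.08],[-0.3,0.95,-0.03],[-0.3,0.95,-0.03],[-0.3,0.95,-0.03]],"dr":[[0,0,0],[0,0,0],[0,0,0],[0,0,0],[0,0,0]],"jaw":[255,255,255,255,255]}'; python3 -m jog '{"travel":[[-0.3,0.95,-0.03],[-0.3,0.95,-0.03],[-0.3,0.95,-0.03],[-0.3,0.95,-0.03],[-0.3,0.95,-0.03]],"dr":[[0,0,0],[0,0,0],[0,0,0],[0,0,0],[0,0,0]],"jaw":[255,255,255,255,255]}'; python3 -m jog '{"travel":[[-0.3,0.95,-0.03],[-0.3,0.95,-0.03],[-0.3,0.95,-0.03],[-0.3,0.95,-0.03],[-0.3,0.95,-0.03]],"dr":[[0,0,0],[0,0,0],[0,0,0],[0,0,0],[0,0,0]],"jaw":[255,255,255,255,255]}'; python3 -m jog '{"travel":[[-0.3,0.95,-0.03],[-0.3,0.95,-0.03],[-0.3,0.95,-0.03],[-0.3,0.95,-0.03],[-0.3,0.95,-0.03]],"dr":[[0,0,0],[0,0,0],[0,0,0],[0,0,0],[0,0,0]],"jaw":[255,255,255,255,255]}'
```

```text
time: 11.65
eef_pos: [0.5822, 0.1229, 0.1394]
tcp_rot: [0.988, 0.155, 0.001, 0.001]
contact_force: [-4.7, -0.7, 9.6]
opening: 0.264
time: 12.07
eef_pos: [0.5807, 0.1277, 0.1392]
tcp_rot: [0.988, 0.155, 0.001, 0.001]
contact_force: [-4.3, -2.1, 9.4]
opening: 0.257
time: 12.48
eef_pos: [0.5792, 0.1325, 0.1391]
tcp_rot: [0.988, 0.155, 0.001, 0.001]
contact_force: [-4.3, -3.0, 9.2]
opening: 0.264
time: 12.9
eef_pos: [0.5785, 0.1352, 0.1391]
tcp_rot: [0.988, 0.155, 0.002, 0.003]
contact_force: [-4.0, -8.1, 9.1]
opening: 0.261
```

```bash
python3 -m jog '{"travel":[[-0.3,0.95,-0.06],[-0.3,0.95,-0.05],[-0.3,0.95,-0.03],[-0.3,0.95,-0.03],[-0.3,0.95,-0.03]],"dr":[[0,0,0],[0,0,0],[0,0,0],[0,0,0],[0,0,0]],"jaw":[255,255,255,255,255]}'; python3 -m jog '{"travel":[[-0.3,0.95,-0.03],[-0.3,0.95,-0.03],[-0.3,0.95,-0.03],[-0.3,0.95,-0.03],[-0.3,0.95,-0.03]],"dr":[[0,0,0],[0,0,0],[0,0,0],[0,0,0],[0,0,0]],"jaw":[255,255,255,255,255]}'; python3 -m jog '{"travel":[[-0.3,0.95,-0.03],[-0.3,0.95,-0.03],[-0.3,0.95,-0.03],[-0.3,0.95,-0.03],[-0.3,0.95,-0.03]],"dr":[[0,0,0],[0,0,0],[0,0,0],[0,0,0],[0,0,0]],"jaw":[255,255,255,255,255]}'; python3 -m jog '{"travel":[[-0.3,0.95,-0.03],[-0.3,0.95,-0.03],[-0.3,0.95,-0.03],[-0.3,0.95,-0.03],[-0.3,0.95,-0.03]],"dr":[[0,0,0],[0,0,0],[0,0,0],[0,0,0],[0,0,0]],"jaw":[255,255,255,255,255]}'
```

```text
time: 13.32
eef_pos: [0.5766, 0.141, 0.1389]
tcp_rot: [0.988, 0.155, 0.001, 0.002]
contact_force: [-3.8, -2.5, 9.9]
opening: 0.264
time: 13.73
eef_pos: [0.5747, 0.1468, 0.1386]
tcp_rot: [0.988, 0.155, 0.001, 0.0]
contact_force: [-4.5, -1.6, 9.1]
opening: 0.264
time: 14.15
eef_pos: [0.5732, 0.1516, 0.1384]
tcp_rot: [0.988, 0.155, 0.001, 0.0]
contact_force: [-4.3, -1.6, 9.8]
opening: 0.261
time: 14.57
eef_pos: [0.5719, 0.1561, 0.1384]
tcp_rot: [0.988, 0.155, 0.001, 0.001]
contact_force: [-3.9, -3.7, 10.6]
opening: 0.262
```

```bash
python3 -m jog '{"travel":[[-0.3,0.95,-0.03],[-0.3,0.95,-0.03],[-0.3,0.95,-0.03],[-0.3,0.95,-0.03],[-0.3,0.95,-0.03]],"dr":[[0,0,0],[0,0,0],[0,0,0],[0,0,0],[0,0,0]],"jaw":[255,255,255,255,255]}'; python3 -m jog '{"travel":[[-0.3,0.95,-0.03],[-0.3,0.95,-0.03],[-0.3,0.95,-0.03],[-0.3,0.95,-0.03],[-0.3,0.95,-0.03]],"dr":[[0,0,0],[0,0,0],[0,0,0],[0,0,0],[0,0,0]],"jaw":[255,255,255,255,255]}'; python3 -m jog '{"travel":[[-0.3,0.95,-0.03],[-0.3,0.95,-0.03],[-0.3,0.95,-0.03],[-0.3,0.95,-0.03],[-0.3,0.95,-0.03]],"dr":[[0,0,0],[0,0,0],[0,0,0],[0,0,0],[0,0,0]],"jaw":[255,255,255,255,255]}'; python3 -m jog '{"travel":[[-0.3,0.95,-0.03],[-0.3,0.95,-0.03],[-0.3,0.95,-0.03],[-0.3,0.95,-0.03],[-0.3,0.95,-0.03]],"dr":[[0,0,0],[0,0,0],[0,0,0],[0,0,0],[0,0,0]],"jaw":[255,255,255,255,255]}'
```

```text
time: 14.98
eef_pos: [0.5711, 0.1589, 0.1384]
tcp_rot: [0.988, 0.155, 0.002, 0.003]
contact_force: [-4.0, -6.8, 9.7]
opening: 0.262
time: 15.4
eef_pos: [0.569, 0.1652, 0.1381]
tcp_rot: [0.988, 0.155, 0.001, 0.001]
contact_force: [-4.0, -1.6, 9.4]
opening: 0.265
time: 15.82
eef_pos: [0.5672, 0.1707, 0.1379]
tcp_rot: [0.988, 0.155, 0.001, 0.0]
contact_force: [-4.1, -1.4, 9.9]
opening: 0.259
time: 16.23
eef_pos: [0.5657, 0.1754, 0.1377]
tcp_rot: [0.988, 0.155, 0.001, 0.0]
contact_force: [-4.3, -1.8, 9.5]
opening: 0.262
```

```bash
python3 -m jog '{"travel":[[-0.3,0.95,-0.03],[-0.3,0.95,-0.03],[-0.3,0.95,-0.03],[-0.3,0.95,-0.03],[-0.3,0.95,-0.03]],"dr":[[0,0,0],[0,0,0],[0,0,0],[0,0,0],[0,0,0]],"jaw":[255,255,255,255,255]}'; python3 -m jog '{"travel":[[-0.3,0.95,-0.03],[-0.3,0.95,-0.03],[-0.3,0.95,-0.03],[-0.3,0.95,-0.03],[-0.3,0.95,-0.03]],"dr":[[0,0,0],[0,0,0],[0,0,0],[0,0,0],[0,0,0]],"jaw":[255,255,255,255,255]}'; python3 -m jog '{"travel":[[-0.3,0.95,-0.03],[-0.3,0.95,-0.03],[-0.3,0.95,-0.03],[-0.3,0.95,-0.03],[-0.3,0.95,-0.03]],"dr":[[0,0,0],[0,0,0],[0,0,0],[0,0,0],[0,0,0]],"jaw":[255,255,255,255,255]}'; python3 -m jog '{"travel":[[-0.3,0.95,-0.03],[-0.3,0.95,-0.03],[-0.3,0.95,-0.03],[-0.3,0.95,-0.03],[-0.3,0.95,-0.03]],"dr":[[0,0,0],[0,0,0],[0,0,0],[0,0,0],[0,0,0]],"jaw":[255,255,255,255,255]}'
```

```text
time: 16.65
eef_pos: [0.5644, 0.1798, 0.1376]
tcp_rot: [0.988, 0.155, 0.001, 0.001]
contact_force: [-4.5, -3.9, 9.9]
opening: 0.264
time: 17.07
eef_pos: [0.5635, 0.1831, 0.1376]
tcp_rot: [0.988, 0.155, 0.002, 0.003]
contact_force: [-3.7, -5.6, 10.1]
opening: 0.263
time: 17.48
eef_pos: [0.5613, 0.1895, 0.1373]
tcp_rot: [0.988, 0.155, 0.001, 0.0]
contact_force: [-4.1, -1.4, 9.9]
opening: 0.256
time: 17.9
eef_pos: [0.5597, 0.1945, 0.1371]
tcp_rot: [0.988, 0.155, 0.001, 0.0]
contact_force: [-5.3, -0.6, 9.4]
opening: 0.261
```

```bash
python3 -m jog '{"travel":[[-0.3,0.95,-0.03],[-0.3,0.95,-0.03],[-0.3,0.95,-0.03],[-0.3,0.95,-0.03],[-0.3,0.95,-0.03]],"dr":[[0,0,0],[0,0,0],[0,0,0],[0,0,0],[0,0,0]],"jaw":[255,255,255,255,255]}'; python3 -m jog '{"travel":[[-0.3,0.95,-0.03],[-0.3,0.95,-0.03],[-0.3,0.95,-0.03],[-0.3,0.95,-0.03],[-0.3,0.95,-0.03]],"dr":[[0,0,0],[0,0,0],[0,0,0],[0,0,0],[0,0,0]],"jaw":[255,255,255,255,255]}'
```

```text
time: 18.32
eef_pos: [0.5583, 0.1993, 0.137]
tcp_rot: [0.988, 0.155, 0.001, 0.0]
contact_force: [-4.5, -1.1, 9.6]
opening: 0.26
time: 18.73
eef_pos: [0.5572, 0.2027, 0.137]
tcp_rot: [0.988, 0.155, 0.002, 0.002]
contact_force: [-3.7, -6.8, 8.3]
opening: 0.263
```

```bash
python3 -m jog '{"travel":[[-0.3,0.95,-0.05],[-0.3,0.95,-0.05],[-0.3,0.95,-0.05],[-0.3,0.95,-0.03],[-0.3,0.95,-0.03]],"dr":[[0,0,0],[0,0,0],[0,0,0],[0,0,0],[0,0,0]],"jaw":[255,255,255,255,255]}'; python3 -m jog '{"travel":[[-0.3,0.95,-0.03],[-0.3,0.95,-0.03],[-0.3,0.95,-0.03],[-0.3,0.95,-0.03],[-0.3,0.95,-0.03]],"dr":[[0,0,0],[0,0,0],[0,0,0],[0,0,0],[0,0,0]],"jaw":[255,255,255,255,255]}'; python3 -m jog '{"travel":[[-0.3,0.95,-0.03],[-0.3,0.95,-0.03],[-0.3,0.95,-0.03],[-0.3,0.95,-0.03],[-0.3,0.95,-0.03]],"dr":[[0,0,0],[0,0,0],[0,0,0],[0,0,0],[0,0,0]],"jaw":[255,255,255,255,255]}'; python3 -m jog '{"travel":[[-0.3,0.95,-0.03],[-0.3,0.95,-0.03],[-0.3,0.95,-0.03],[0,0,0],[0,0,0]],"dr":[[0,0,0],[0,0,0],[0,0,0],[0,0,0],[0,0,0]],"jaw":[255,255,255,255,255]}'
```

```text
time: 19.15
eef_pos: [0.5559, 0.2072, 0.1369]
tcp_rot: [0.988, 0.155, 0.002, 0.002]
contact_force: [-4.0, -4.2, 10.5]
opening: 0.263
time: 19.57
eef_pos: [0.5538, 0.2135, 0.1365]
tcp_rot: [0.988, 0.155, 0.001, 0.0]
contact_force: [-4.3, -2.0, 10.3]
opening: 0.256
time: 19.98
eef_pos: [0.5523, 0.2184, 0.1364]
tcp_rot: [0.988, 0.155, 0.001, 0.0]
contact_force: [-4.4, -1.1, 9.6]
opening: 0.258
time: 20.4
eef_pos: [0.5513, 0.2215, 0.1363]
tcp_rot: [0.988, 0.155, 0.001, -0.0]
contact_force: [-3.6, -0.8, 10.1]
opening: 0.26
```

```bash
python3 -m jog '{"travel":[[0,0,5],[0,0,25],[0,0,30],[0,-20,5],[1,-36,0]],"dr":[[0,0,0],[0,0,0],[0,0,0],[0,0,0],[0,0,-3]],"jaw":[255,255,255,255,255]}'; python3 -m jog '{"travel":[[1,-36,0],[1,-36,0],[1,-36,0],[1,-36,0],[1,-36,0]],"dr":[[0,0,-3],[0,0,-3],[0,0,-3],[0,0,-3],[0,0,-3]],"jaw":[255,255,255,255,255]}'; python3 -m jog '{"travel":[[1,-36,0],[1,-36,0],[0,-36,0],[0,-30,0],[0,-15,0]],"dr":[[0,0,-3],[0,0,-2.6],[0,0,0],[0,0,0],[0,0,0]],"jaw":[255,255,255,255,255]}'; python3 -m jog '{"travel":[[0,0,0],[0,0,0],[0,0,0],[0,0,0]],"dr":[[0,0,0],[0,0,0],[0,0,0],[0,0,0]],"jaw":[255,255,255,255]}'
python3 - <<'E'
from h import *
s=get_state();print(s['eef_pos'],s['tcp_rot'],s['contact_force'])
q=s['tcp_rot'];print("yaw tool y",2*np.degrees(np.arctan2(q[1],q[0]))-90)
T=read_camera("top");S=read_camera("side")
cv2.imwrite("pics/d.png",cv2.resize(np.vstack([np.hstack([T[170:250,220:320],S[190:270,265:365]]),S[130:210,235:435]])[:,:,::-1],(750,600),interpolation=2))
cv2.imwrite("pics/dS.png",S[:,:,::-1])
E
```

```text
time: 20.82
eef_pos: [0.5529, 0.1675, 0.2008]
tcp_rot: [0.991, 0.13, 0.004, -0.001]
contact_force: [0.7, -0.6, -5.1]
opening: 0.261
time: 21.23
eef_pos: [0.5556, -0.0165, 0.1965]
tcp_rot: [1.0, -0.003, -0.0, -0.0]
contact_force: [0.4, 0.2, -4.7]
opening: 0.263
time: 21.65
eef_pos: [0.5577, -0.1716, 0.1966]
tcp_rot: [0.999, -0.052, -0.0, 0.001]
contact_force: [0.8, -0.7, -5.2]
opening: 0.263
time: 21.98
eef_pos: [0.5581, -0.1665, 0.1974]
tcp_rot: [0.999, -0.05, -0.0, -0.0]
contact_force: [0.2, 0.3, -4.0]
opening: 0.259
[ 0.5581026  -0.16648797  0.19738999] [ 9.98747488e-01 -5.00313615e-02 -3.38940498e-04 -4.50455917e-04] [ 0.17004102  0.25358897 -4.02149971]
yaw tool y -95.7355671474011
```

View pics/d.png

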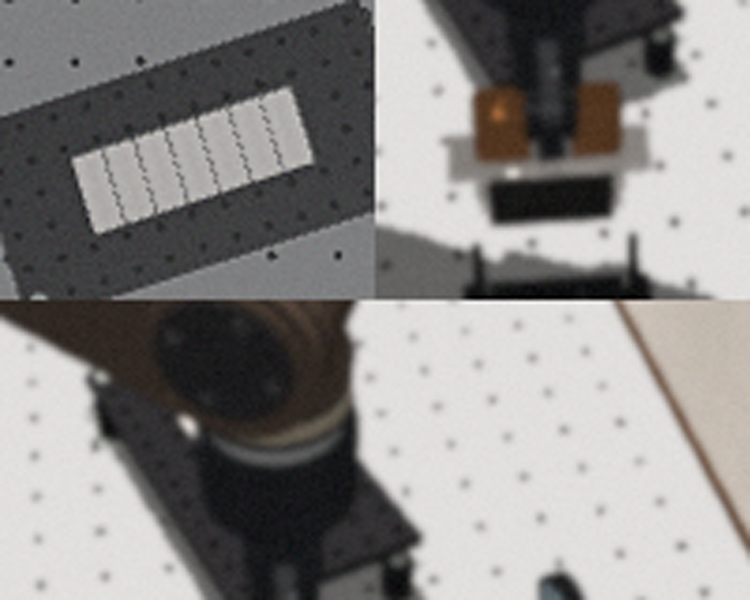

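```bash
python3 - <<'E'
from h import *
S=cv2.imread("pics/dS.png").astype(int)
M=(S[...,2]-S[...,0]>35)
for r in range(210,240,2):
    x=np.nonzero(M[r,270:350])[0]+270; print(r,x.min() if len(x) else None,x.max() if len(x) else None,end="; ")
print()
a=np.radians(-95.74);ex=np.array([np.cos(a),np.sin(a),0]);ey=np.array([-ex[1],ex[0],0])
g=np.array([.5581,-.1665,.1974+.011])-.0026*ey
for dy in(-.04,.04):
    for dz in(.02,-.02): print(dy,dz,proj("side",g+ex*.012+ey*dy+[0,0,dz]).round(1))
# initial side picture at rest, same prediction
g=np.array([.5594,-.1705,.086])-.0026*ey
S=cv2.imread("pics/side0.png").astype(int);M=(S[...,2]-S[...,0]>35)
for r in range(248,270,3):
    x=np.nonzero(M[r,270:350])[0]+270; print(r,x.min() if len(x) else None,x.max() if len(x) else None,end="; ")
print()
for dy in(-.04,.04):
    for dz in(.02,-.02): print(dy,dz,proj("side",g+ex*.012+ey*dy+[0,0,dz]).round(1))
E
```

```text
210 None None; 212 326 326; 214 293 329; 216 292 329; 218 292 329; 220 292 329; 222 292 329; 224 292 329; 226 292 329; 228 293 329; 230 292 327; 232 294 299; 234 None None; 236 None None; 238 None None; 
-0.04 0.02 [289.2 221.7]
-0.04 -0.02 [290.7 234.2]
0.04 0.02 [329.9 219.1]
0.04 -0.02 [329.8 231.7]
248 None None; 251 296 330; 254 295 330; 257 295 329; 260 297 329; 263 297 329; 266 299 303; 269 None None; 
-0.04 0.02 [294.2 258.4]
-0.04 -0.02 [295.3 268.3]
0.04 0.02 [330.4 256. ]
0.04 -0.02 [330.3 266. ]
```

```bash
python3 -m jog '{"travel":[[1,-4,-10],[0,0,0],[0,0,-25],[0,0,-12],[0,0,0]],"dr":[[0,0,0],[0,0,0],[0,0,0],[0,0,0],[0,0,0]],"jaw":[255,255,255,255,255]}'; python3 -m jog '{"travel":[[0,0,0],[0,0,0]],"dr":[[0,0,0],[0,0,0]],"jaw":[255,255]}'
python3 - <<'E'
from h import *
S=read_camera("side")
cv2.imwrite("pics/e.png",cv2.resize(S[205:295,265:365][:,:,::-1],(660,594),interpolation=2))
E
```

```text
time: 22.5
eef_pos: [0.5563, -0.1704, 0.1462]
tcp_rot: [0.999, -0.051, -0.004, -0.002]
contact_force: [-0.2, 0.3, -6.3]
opening: 0.262
time: 22.67
eef_pos: [0.5596, -0.1721, 0.1515]
tcp_rot: [0.999, -0.051, 0.0, 0.0]
contact_force: [0.1, -0.4, -5.3]
opening: 0.263
```

View pics/e.png

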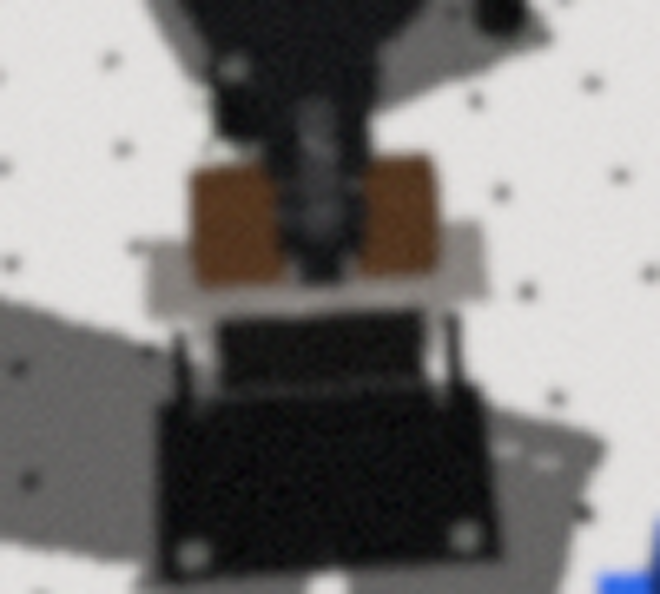

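The fork arms (about x 205 and 435 in the crop) lie between the horns (180 and 452), centred within a millimetre or two. I lower the roller.

```bash
python3 -m jog '{"travel":[[0,1,-8],[0,0,-10],[0,0,-10],[0,0,-10],[0,0,-8]],"dr":[[0,0,0],[0,0,0],[0,0,0],[0,0,0],[0,0,0]],"jaw":[255,255,255,255,255]}'; python3 -m jog '{"travel":[[0,0,-4],[0,0,-4],[0,0,0],[0,0,0]],"dr":[[0,0,0],[0,0,0],[0,0,0],[0,0,0]],"jaw":[255,255,255,255]}'
```

```text
time: 23.13
eef_pos: [0.5584, -0.1705, 0.1029]
tcp_rot: [0.999, -0.051, -0.001, -0.0]
contact_force: [-0.4, 0.3, -5.2]
opening: 0.259
time: 23.47
eef_pos: [0.5593, -0.171, 0.097]
tcp_rot: [0.999, -0.051, -0.0, -0.0]
contact_force: [0.5, 0.7, -4.2]
opening: 0.263
```

```bash
python3 -m jog '{"travel":[[0,0.5,-3],[0,0,-4],[0,0,-4],[0,0,-3],[0,0,0]],"dr":[[0,0,0],[0,0,0],[0,0,0],[0,0,0],[0,0,0]],"jaw":[255,255,255,255,255]}'; python3 -m jog '{"travel":[[0,0,-3],[0,0,-2],[0,0,0],[0,0,0]],"dr":[[0,0,0],[0,0,0],[0,0,0],[0,0,0]],"jaw":[255,255,255,255]}'
```

```text
time: 23.88
eef_pos: [0.5586, -0.1701, 0.0819]
tcp_rot: [0.999, -0.051, -0.001, -0.0]
contact_force: [-0.5, 0.2, -5.8]
opening: 0.259
time: 24.22
eef_pos: [0.5591, -0.1704, 0.0778]
tcp_rot: [0.999, -0.051, -0.0, -0.0]
contact_force: [0.1, 1.3, -5.0]
opening: 0.26
```

```bash
python3 -m jog '{"travel":[[0,0,-1],[0,0,-1],[0,0,-1],[0,0,0],[0,0,0]],"dr":[[0,0,0],[0,0,0],[0,0,0],[0,0,0],[0,0,0]],"jaw":[255,255,255,255,255]}'
```

```text
time: 24.63
eef_pos: [0.5593, -0.1705, 0.075]
tcp_rot: [0.999, -0.051, 0.0, 0.0]
contact_force: [-0.4, -0.3, -4.3]
opening: 0.262
```

```bash
python3 -m jog '{"travel":[[0,0,-0.6],[0,0,-0.4],[0,0,0],[0,0,0]],"dr":[[0,0,0],[0,0,0],[0,0,0],[0,0,0]],"jaw":[255,255,255,255]}'
```

```text
time: 24.97
eef_pos: [0.5594, -0.1705, 0.0749]
tcp_rot: [0.999, -0.051, 0.0, 0.0]
contact_force: [-4.7, 2.1, 2.6]
opening: 0.267
```

```bash
python3 -m jog '{"travel":[[0,0,0],[0,0,0],[0,0,0],[0,0,0],[0,0,0]],"dr":[[0,0,0],[0,0,0],[0,0,0],[0,0,0],[0,0,0]],"jaw":[170,150,120,80,40]}' 20; python3 -m jog '{"travel":[[0,0,0],[0,0,0],[0,0,0],[0,0,0],[0,0,0]],"dr":[[0,0,0],[0,0,0],[0,0,0],[0,0,0],[0,0,0]],"jaw":[0,0,0,0,0]}'; python3 -m jog '{"travel":[[0,0,5],[0,0,10],[0,0,25],[0,0,35],[0,0,40]],"dr":[[0,0,0],[0,0,0],[0,0,0],[0,0,0],[0,0,0]],"jaw":[0,0,0,0,0]}';  python3 -m jog '{"travel":[[0,0,40],[0,-35,0],[0,-38,0],[0,-38,0],[0,-38,0]],"dr":[[0,0,0],[0,0,0],[0,0,0],[0,0,0],[0,0,0]],"jaw":[0,0,0,0,0]}'; python3 -m jog '{"travel":[[-20,-35,0],[-20,-35,0],[-20,-35,0],[-20,-35,0],[-20,-35,0]],"dr":[[0,0,0],[0,0,0],[0,0,0],[0,0,0],[0,0,0]],"jaw":[0,0,0,0,0]}';python3 -m jog '{"travel":[[-20,-35,0],[-20,-35,0],[-20,-35,0],[0,0,0],[0,0,0]],"dr":[[0,0,0],[0,0,0],[0,0,0],[0,0,0],[0,0,0]],"jaw":[0,0,0,0,0]}'
python3 - <<'E'
from h import *
T=read_camera("top");S=read_camera("side")
cv2.imwrite("pics/f.png",np.vstack([cv2.resize(T[100:280,150:500],(640,330),interpolation=2),cv2.resize(np.hstack([S[135:215,255:355],S[225:305,260:360]]),(640,256),interpolation=2)])[:,:,::-1])
# per-plate centre heights along panel in side view: compare panel corners start/end
for n,w,f in(("top",(230,185,312,240),T),("side",(270,140,330,195),S)):
    g=cv2.cvtColor(f,7);m=cv2.morphologyEx((g>110).astype(np.uint8),cv2.MORPH_CLOSE,np.ones((3,3)))
    k=blob(m,w);mm=cv2.moments(k,True);print(n,mm['m10']/mm['m00'],mm['m01']/mm['m00'],k.sum())
for n,w,f in(("top",(380,190,405,235),T),("side",(285,240,345,280),S)):
    I=f.astype(int);b,c=rect(blob(I[...,0]-I[...,2]>35,w));print(n,b.mean(0),b.tolist())
E
```

```text
time: 25.38
eef_pos: [0.5596, -0.1706, 0.0742]
tcp_rot: [0.999, -0.051, 0.0, 0.0]
contact_force: [-0.1, -0.7, 0.5]
opening: 0.795
time: 25.8
eef_pos: [0.5592, -0.1705, 0.074]
tcp_rot: [0.999, -0.051, -0.0, -0.0]
contact_force: [0.4, -0.5, -0.8]
opening: 1.0
time: 26.22
eef_pos: [0.558, -0.1698, 0.1891]
tcp_rot: [0.999, -0.051, -0.002, -0.001]
contact_force: [0.7, -0.3, 0.2]
opening: 0.997
time: 26.63
eef_pos: [0.5594, -0.3209, 0.2311]
tcp_rot: [0.999, -0.05, 0.001, 0.001]
contact_force: [0.9, 0.8, 0.2]
opening: 1.004
time: 27.05
eef_pos: [0.4582, -0.4961, 0.2304]
tcp_rot: [0.999, -0.051, 0.0, 0.001]
contact_force: [-0.1, -0.7, 0.6]
opening: 0.999
time: 27.47
eef_pos: [0.3975, -0.6013, 0.2296]
tcp_rot: [0.999, -0.053, 0.0, 0.0]
contact_force: [1.0, 0.4, -0.1]
opening: 0.998
top 271.05998481397114 212.08200455580865 1317
side 299.6552511415525 169.337899543379 876
top [391.32742 213.41623] [[386.1624450683594, 227.72589111328125], [388.2487487792969, 198.51776123046875], [396.4924011230469, 199.10659790039062], [394.4060974121094, 228.31472778320312]]
side [312.77042 257.32684] [[294.63812255859375, 250.21011352539062], [329.87548828125, 248.00778198242188], [330.9027099609375, 264.4435729980469], [295.66534423828125, 266.6459045410156]]
```

View pics/f.png

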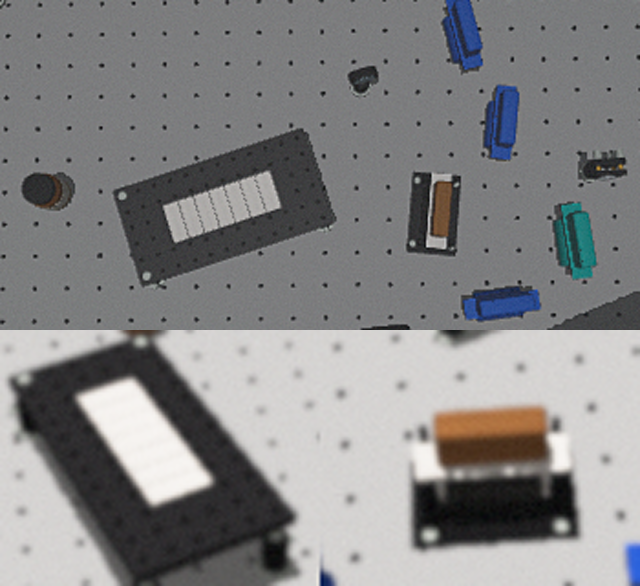

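The roller is back in its rest at (391,213), within 0.3 px of its start, and the other things look untouched. The panel's centre sank by about 0.7 px in the side view, in line with about 3 mm of bedding. I hand in.

```bash
python3 -c "
from plant import *
print(sign_off())"
```

```text
the job is handed in; nothing more can be done
None
```

I rolled the panel down and hung the roller back in its rest. The job is handed in at about 27.5 s of the 72 s allowed.

**Rolling:** I started on plate 7, the end nearest the rest, pressed it down in place, then rolled at about 12 mm/s without lifting to plate 1. The readings at the end of each move gave about 13–16 N on the panel, well under the 30 N limit.

**Bedding:** The wheel's height over the row, from the arm's readings, fell on one straight slope of about 0.030, within about 0.1 to 0.2 mm. No plate stood proud by more than that. The side view showed the panel's centre about 0.7 px lower than at the start, which fits roughly 3 mm of sinking. I could not read the plates' depths directly.

**Roller and the rest of the table:** The wooden grip is within 0.3 px of where it started in both views. The gripper is open and well clear of everything. The jar and the look-alikes look unmoved in the last picture. The screwdriver was mostly outside that crop, so I did not check it again.

**One disagreement:** The sideways position of the grip in the hand differed by about 2 to 4 mm between the top and side camera estimates. I aimed between the two, within the wheel's 6 mm margin over the panel.

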